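# Snap the specimen box lid shut all round

### The arm

A 6-joint arm with a two-finger parallel gripper is mounted at the origin on a cart in front of the work surface, level with it; the furniture and walls round the work are solid. World frame = base frame: x ahead of the robot, y to its left, z up, the work surface at z = 0. Lengths are in m, angles in rad, forces in N, time in s.
With the tool pointing down it reaches from about 0.225 to 0.725 m from the base axis. Payload 3.1 kg.
Tool frame: the origin (TCP) lies midway between the tips of the shut fingers; the grasp point (between the pads) lies 19 mm behind it; y points along the fingers, x is the direction in which the jaws open and shut, and the axes are right-handed (so a half turn about y gives the same grasp; the last joint's range is limited). The gripper opens to 85 mm and grips with 20 to 120 N. Pads are 22 mm wide; open, the fingers measure 114 mm over their backs; the gripper's body (76 mm by 85 mm) begins 54 mm behind the grasp point. The pads swing forward as they close: fully open they stand 13 mm farther back than shut.
Start: joints at [-1.365, 0.048, 0.099, 1.622, 0, 1.443], TCP at [0.172, -0.496, 0.231] pointing down, gripper open.
Joint ranges: [-2.91, 2.91], [-0.99, 1.94], [-1.21, 1.42], [-2.12, 2.29], [-1.49, 1.47], [-3.14, 3.14]. Speed limits (rad/s): [2.79, 2.79, 3.14, 3.14, 3.14, 3.14].

### API

Orientations are given as a rotation vector (axis times angle).
In Python, from cell import robot, fingers, telemetry, imaging gives the robot as it stands. Calls block until the motion is done:
- robot.movep(position, orientation): joint-space move of the TCP to a pose.
- robot.servo_line(position, orientation=None, max_speed=0.15, until_force=None): straight line of the TCP; orientation=None keeps the orientation; max_speed is the mean speed in m/s. With until_force (N) it stops when the force on the tool has changed by that much, and returns True; else False.
- robot.move_joints(angles): joint-space move.
- fingers.move_gripper(opening, strength=None): opening from 0.0 (shut) to 1.0 (fully open); strength is the grip in N (None keeps the last); returns when the fingers have stopped.
- robot.hold(seconds).
- robot.inverse_kinematics(position, orientation): joint angles nearest the present ones, or None.
- telemetry.get_obs(): the state.
- imaging.snapshot(name): name is "side" or "top" or "wrist"; returns (picture, depth): 384x512x3 uint8, red, green, blue; 384x512 float32, m along the optical axis (not along the pixel's ray), 0 where there is no reading.
- imaging.get_calibration(name): a dict with "fov_y" (degrees; the focal length in pixels is half the picture's height over the tangent of half this angle, whatever the lens; pixels are square), "cx", "cy" (the principal point, pixels), "cam_to_world" (4x4, takes a point from camera to world coordinates); the wrist camera has in their place "hand_eye" (4x4, takes a point from camera to tool coordinates, whose origin is the TCP and whose axes are the tool frame's). Camera axes: x right, y up, looking along -z (the intrinsics and any distortion apply to the point x, -y, -z); pixel columns grow to the right and rows downward; lengths in m; the calibration is good to about 2 mm. A picture is of the moment at which its call begins: read the wrist's pose just before it. get_calibration takes no time and is no camera call.
A pose or a line that the arm cannot do raises robot.MotionError and nothing moves.
- robot.close_job(): hands the job in, once; it reports no verdict.
The state is a dict: "clock": time; "joints": joint angles; "qd": joint speeds; "joint_torque": joint torques, N m; "tcp_pos": TCP position; "ee_rot": TCP orientation; "wrist_force": force on the tool from outside, world axes, zero at the start; "torque": the same for the moment, N m; "finger_gap": opening from 0.0 (shut) to 1.0 (fully open).
Only numpy, scipy, OpenCV 4.12 (cv2) and the standard library are available. Lean on these libraries where they do the work, as an engineer would, in place of code of your own. Each camera call takes 0.05 s, during which the arm holds its last target. There are 200 camera calls.

### The job

The lid of the grey specimen box is on but not closed: the six white sections of its rim still stand up. Go round the rim and press every section right down with the fingertips until it snaps shut, so that all six lie flat. Press firmly but do not crush the lid, do not lift, tip or shove the box, leave the things standing round it where they are, and finish clear of everything.

Things in the scene. Friction and masses are not known exactly. Their poses are not given: they have to be found in the camera images.
- storage_box: Loose grey plastic specimen box, 110 (x) x 156 (y) x 44 mm high, about 1 kg, with a snap lid on it; the lid has a clear window in the middle (46 mm above the worktop), fixed white corner pieces and six white hinged rim sections. Origin: centre of the underside; x points to the back side, y along the length to the left, z up. It stands within 0.6 rad of straight ahead.
- front_left (a joint): Angle of the rim section on the front long side (nearest the robot), left half of the lid: 0 = snapped shut, flush with the rim (under 0.1 counts), 0.5 rad = sprung up. It is hinged along its inner edge, 24 mm in from the side of the box. A light spring holds it up; pushed over a catch between 0.3 and 0.15 rad (about 5 N at its pad point, more nearer the hinge) and on down to flush it snaps shut and stays. Up at the start.
- front_left_pad (a point): Point on the top face of that section (front left), 21 mm outward from its hinge and midway along it; it moves with the section and lies 49 mm above the worktop when the section is shut, about 58 mm when it is up (its outer edge then 61 mm). The section is 52 mm long, 26 mm wide, 4 mm thick.
- front_right (a joint): Angle of the rim section on the front long side, right half of the lid: 0 = snapped shut, flush with the rim (under 0.1 counts), 0.5 rad = sprung up. It is hinged along its inner edge, 24 mm in from the side of the box. A light spring holds it up; pushed over a catch between 0.3 and 0.15 rad (about 5 N at its pad point, more nearer the hinge) and on down to flush it snaps shut and stays. Up at the start.
- front_right_pad (a point): Point on the top face of that section (front right), 21 mm outward from its hinge and midway along it; it moves with the section and lies 49 mm above the worktop when the section is shut, about 58 mm when it is up (its outer edge then 61 mm). The section is 52 mm long, 26 mm wide, 4 mm thick.
- back_left (a joint): Angle of the rim section on the back long side, left half of the lid: 0 = snapped shut, flush with the rim (under 0.1 counts), 0.5 rad = sprung up. It is hinged along its inner edge, 24 mm in from the side of the box. A light spring holds it up; pushed over a catch between 0.3 and 0.15 rad (about 5 N at its pad point, more nearer the hinge) and on down to flush it snaps shut and stays. Up at the start.
- back_left_pad (a point): Point on the top face of that section (back left), 21 mm outward from its hinge and midway along it; it moves with the section and lies 49 mm above the worktop when the section is shut, about 58 mm when it is up (its outer edge then 61 mm). The section is 52 mm long, 26 mm wide, 4 mm thick.
- back_right (a joint): Angle of the rim section on the back long side, right half of the lid: 0 = snapped shut, flush with the rim (under 0.1 counts), 0.5 rad = sprung up. It is hinged along its inner edge, 24 mm in from the side of the box. A light spring holds it up; pushed over a catch between 0.3 and 0.15 rad (about 5 N at its pad point, more nearer the hinge) and on down to flush it snaps shut and stays. Up at the start.
- back_right_pad (a point): Point on the top face of that section (back right), 21 mm outward from its hinge and midway along it; it moves with the section and lies 49 mm above the worktop when the section is shut, about 58 mm when it is up (its outer edge then 61 mm). The section is 52 mm long, 26 mm wide, 4 mm thick.
- end_left (a joint): Angle of the rim section on the left short end of the lid: 0 = snapped shut, flush with the rim (under 0.1 counts), 0.5 rad = sprung up. It is hinged along its inner edge, 24 mm in from the side of the box. A light spring holds it up; pushed over a catch between 0.3 and 0.15 rad (about 5 N at its pad point, more nearer the hinge) and on down to flush it snaps shut and stays. Up at the start.
- end_left_pad (a point): Point on the top face of that section (end left), 21 mm outward from its hinge and midway along it; it moves with the section and lies 49 mm above the worktop when the section is shut, about 58 mm when it is up (its outer edge then 61 mm). The section is 60 mm long, 26 mm wide, 4 mm thick.
- end_right (a joint): Angle of the rim section on the right short end of the lid: 0 = snapped shut, flush with the rim (under 0.1 counts), 0.5 rad = sprung up. It is hinged along its inner edge, 24 mm in from the side of the box. A light spring holds it up; pushed over a catch between 0.3 and 0.15 rad (about 5 N at its pad point, more nearer the hinge) and on down to flush it snaps shut and stays. Up at the start.
- end_right_pad (a point): Point on the top face of that section (end right), 21 mm outward from its hinge and midway along it; it moves with the section and lies 49 mm above the worktop when the section is shut, about 58 mm when it is up (its outer edge then 61 mm). The section is 60 mm long, 26 mm wide, 4 mm thick.
- eyepiece: Bystander: microscope eyepiece standing up, 32 mm across, 46 mm high; loose, to be left alone. Origin: centre of its underside.
- notched_bar_2: Bystander: notched steel bar lying down, 10 x 55 x 10 mm; loose, to be left alone. Origin: centre of its underside.
- test_block_b: Bystander: flat steel disc, 50 mm across, 12 mm high; loose, to be left alone. Origin: centre of its underside.
- anvil_spot: Bystander: small steel anvil standing on its shank, 28 mm across, 36 mm high; loose, to be left alone. Origin: centre of its underside.
- specimen_3: Bystander: round moulded specimen, 30 mm across, 19 mm high; loose, to be left alone. Origin: centre of its underside.
- loupe: Bystander: black stand loupe, 33 mm across, 35 mm high; loose, to be left alone. Origin: centre of its underside.

How it is judged:
By the outcome, as a careful person would: the job done as asked, in the order asked, and still so for the second after the job is handed in, with the robot touching nothing.
It also fails if it takes over 48 s, if anything falls off the work surface, if the arm or the gripper's body presses on something with over 40 N, if the wrist force passes 120 N, or if a joint passes its speed limit or range.

## Working session

There is one attempt and no reset: what is moved stays moved. The work goes in short steps, each a Python script; the robot and the scene stay as the last script left them, time stands still between calls to the robot, and variables do not carry over. Pictures are saved under pics/ and viewed, about 8 in all and at most 12, crops included, and the job is handed in when it is done.

```bash
ls; mkdir -p pics; python3 - <<'E'
from cell import robot, fingers, telemetry, imaging
import cv2, numpy as np
o=telemetry.get_obs(); print(o)
for n in ("top","side"):
    p,d=imaging.snapshot(n); cv2.imwrite(f"pics/{n}0.png",p[:,:,::-1]); np.savez(f"{n}0.npz",p=p,d=d)
for n in ("top","side","wrist"): print(n,imaging.get_calibration(n))
E
```

```text
pics
{'clock': 0.0, 'joints': array([-1.36484159e+00,  4.87427461e-02,  9.75887128e-02,  1.62199581e+00,
       -5.17411066e-06,  1.44302510e+00]), 'qd': array([ 0.00015186, -0.00030353,  0.00161494, -0.00014799, -0.00014182,
       -0.00089863]), 'joint_torque': array([-9.85793777e-04, -3.38779664e+01,  3.20016789e+01,  2.04718870e-02,
       -3.39760772e-04,  1.22027700e-06]), 'tcp_pos': array([ 0.17184671, -0.49543113,  0.23011675]), 'ee_rot': array([-1.34716169,  0.96114665, -0.95828084]), 'wrist_force': array([0.08509627, 0.26811077, 0.79096584]), 'torque': array([ 0.02189526,  0.04536033, -0.04758316]), 'finger_gap': 0.9973889804254419}
top {'fov_y': 54.99004973967187, 'cx': 259.74127065157893, 'cy': 188.02901829242725, 'cam_to_world': array([[ 0.02720264,  0.98902774, -0.14520379,  0.39973113],
       [-0.99953504,  0.02491002, -0.01758422,  0.0167319 ],
       [-0.01377425,  0.14561461,  0.9892455 ,  0.89797634],
       [ 0.        ,  0.        ,  0.        ,  1.        ]])}
side {'fov_y': 46.38165714669462, 'cx': 257.7294006210353, 'cy': 186.194124636465, 'cam_to_world': array([[-0.95519763,  0.15735274, -0.2506743 ,  0.30123947],
       [-0.29539373, -0.45407808,  0.84056864,  0.74518653],
       [ 0.01844008,  0.87695679,  0.48021532,  0.46192966],
       [ 0.        ,  0.        ,  0.        ,  1.        ]])}
wrist {'fov_y': 59.402942127768455, 'cx': 260.3390724632863, 'cy': 189.66909967803906, 'hand_eye': array([[ 9.99999955e-01, -2.77641642e-04, -1.17607536e-04,
        -2.50360198e-04],
       [-3.10221349e-05,  2.93238745e-01, -9.56039245e-01,
        -1.42861218e-01],
       [ 2.99923392e-04,  9.56039205e-01,  2.93238723e-01,
         7.34677263e-02],
       [ 0.00000000e+00,  0.00000000e+00,  0.00000000e+00,
         1.00000000e+00]])}
```

View pics/top0.png

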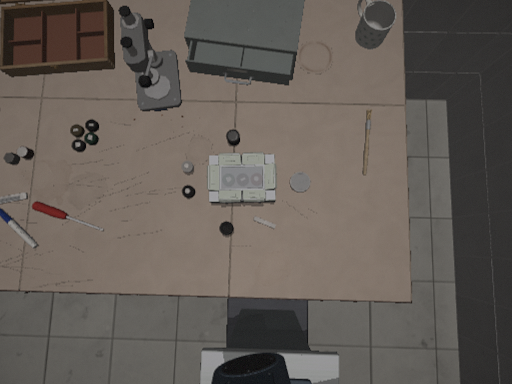

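View pics/side0.png

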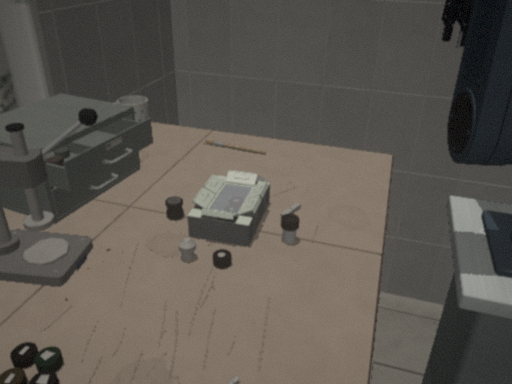

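The top view shows the box at about pixel (241,178), with the eyepiece, loupe, anvil, specimen, disc and bar standing close round it. I'll locate it coarsely from the top depth, then refine with the wrist camera.

```bash
cat > h.py <<'E'
from cell import robot, fingers, telemetry, imaging
import cv2, numpy as np
from scipy.spatial.transform import Rotation as Rn
def T_obs():
    o=telemetry.get_obs(); T=np.eye(4); T[:3,:3]=Rn.from_rotvec(o["ee_rot"]).as_matrix(); T[:3,3]=o["tcp_pos"]; return T
def cloud(d,c,T):
    f=192/np.tan(np.radians(c["fov_y"]/2)); v,u=np.mgrid[:384,:512]
    P=np.stack([(u-c["cx"])/f*d,-(v-c["cy"])/f*d,-d],-1)
    return P@T[:3,:3].T+T[:3,3]
def down(a):  # tool y down, tool x (jaw) at world angle a
    x=np.array([np.cos(a),np.sin(a),0]); y=np.array([0,0,-1.])
    return Rn.from_matrix(np.stack([x,y,np.cross(x,y)],1)).as_rotvec()
E
python3 - <<'E'
from h import *
z=np.load("top0.npz"); c=imaging.get_calibration("top"); P=cloud(z["d"],c,c["cam_to_world"])
m=((P[...,2]>0.036)&(P[...,2]<0.08)&(abs(P[...,0]-.4)<.25)&(abs(P[...,1])<.35)&(z["d"]>0)).astype(np.uint8)
n,l,s,_=cv2.connectedComponentsWithStats(m)
for i in range(1,n):
    if s[i,4]>20:
        q=P[l==i]; print(s[i],q.mean(0).round(4),q[:,2].max().round(3),cv2.minAreaRect((q[:,:2]*1000).astype(np.float32)))
print("table z",np.median(P[200:280,100:200,2]))
m=T_obs(); print(m.round(3))
x=0.40;y=0.05
for a in (0,np.pi/2,-np.pi/2,np.pi):
    print(a,robot.inverse_kinematics([x,y,.25],down(a)))
E
```

```text
[ 207  153   70   50 3208] [0.5478 0.0755 0.0513] 0.065 ((548.4913330078125, 74.75703430175781), (116.5136947631836, 159.95018005371094), 2.498157024383545)
[219 222  14  14 152] [0.4292 0.1077 0.0453] 0.051 ((428.81365966796875, 108.17577362060547), (29.82219886779785, 30.16074562072754), 2.243584632873535)
table z 0.001217073328660223
[[ 0.328 -0.     0.945  0.172]
 [-0.945  0.002  0.328 -0.495]
 [-0.002 -1.     0.     0.23 ]
 [ 0.     0.     0.     1.   ]]
0 [-4.23748906e-02 -2.61868214e-01 -1.47738992e-01  1.68492555e+00
  4.44089210e-16  1.52842144e+00]
1.5707963267948966 [-0.04237489 -0.26186821 -0.14773899  1.68492555  0.         -0.04237489]
-1.5707963267948966 [-0.04237489 -0.26186821 -0.14773899  1.68492555  0.          3.09921776]
3.141592653589793 [-0.04237489 -0.26186821 -0.14773899  1.68492555  0.         -1.61317122]
```

```bash
python3 - <<'E'
from h import *
fingers.move_gripper(0.0,20)
robot.movep([.62,.075,.21],down(np.pi/2+.04)); robot.hold(.3)
T=T_obs(); p,d=imaging.snapshot("wrist"); cv2.imwrite("pics/w1.png",cv2.resize(p[:,:,::-1],(768,576)))
c=imaging.get_calibration("wrist"); np.savez("w1.npz",p=p,d=d,T=T)
P=cloud(d,c,T@c["hand_eye"])
m=((P[...,2]>0.036)&(P[...,2]<0.08)&(d>0)&(abs(P[...,0]-.55)<.12)&(abs(P[...,1]-.075)<.13)).astype(np.uint8)
n,l,s,_=cv2.connectedComponentsWithStats(m)
for i in range(1,n):
    if s[i,4]>50:
        q=P[l==i]; print(s[i],q.mean(0).round(4),q[:,2].max().round(3),cv2.minAreaRect((q[:,:2]*1000).astype(np.float32)))
print(T.round(3),telemetry.get_obs()["clock"],telemetry.get_obs()["wrist_force"])
E
```

```text
[  168    17   195   143 25150] [0.5457 0.0756 0.0513] 0.064 ((548.8187866210938, 75.65728759765625), (116.39264678955078, 162.33261108398438), 2.541762351989746)
[[-0.039  0.    -0.999  0.62 ]
 [ 0.999 -0.    -0.039  0.075]
 [-0.    -1.    -0.     0.21 ]
 [ 0.     0.     0.     1.   ]] 3.7833 [-1.03388224  0.01775959 -0.32349652]
```

View pics/w1.png

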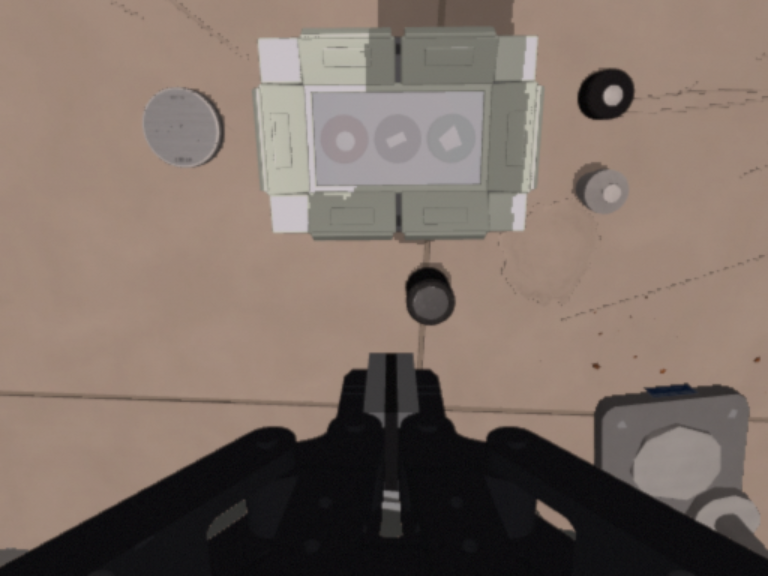

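The wrist view shows all six sections up. The box is centred near (395,135) px of 768x576 and nearly aligned with the camera. The top and wrist views agree to about 1 mm: (0.549, 0.0755), yaw 0.044. I'll press one section first and check the force.

```bash
cat >> h.py <<'E'
C=np.array([.5487,.0755]); YAW=.044; RV=down(np.pi/2+YAW)
PADS=dict(front_left=(-52,28),front_right=(-52,-28),end_right=(0,-75),back_right=(52,-28),back_left=(52,28),end_left=(0,75))
def press(k,F=15):
    b=np.array(PADS[k])/1000; c,s=np.cos(YAW),np.sin(YAW)
    xy=C+[c*b[0]-s*b[1],s*b[0]+c*b[1]]
    robot.servo_line([*xy,.085],RV,max_speed=.12); robot.hold(.1)
    f0=telemetry.get_obs()["wrist_force"]
    robot.servo_line([*xy,.066],RV,max_speed=.06)
    hit=robot.servo_line([*xy,.0455],RV,max_speed=.02,until_force=F)
    o=telemetry.get_obs(); print(k,hit,o["tcp_pos"].round(4),(o["wrist_force"]-f0).round(1),round(o["clock"],2))
    robot.servo_line([*xy,.085],RV,max_speed=.1)
E
python3 - <<'E'
from h import *
robot.movep([.49,.10,.11],RV)
press("front_left")
robot.hold(.2)
p,d=imaging.snapshot("side"); cv2.imwrite("pics/s1.png",cv2.resize(p[140:260,160:320,::-1],(800,600)))
E
```

```text
front_left True [0.4953 0.1012 0.0549] [-0.2 -1.8  4. ] 6.08
```

View pics/s1.png

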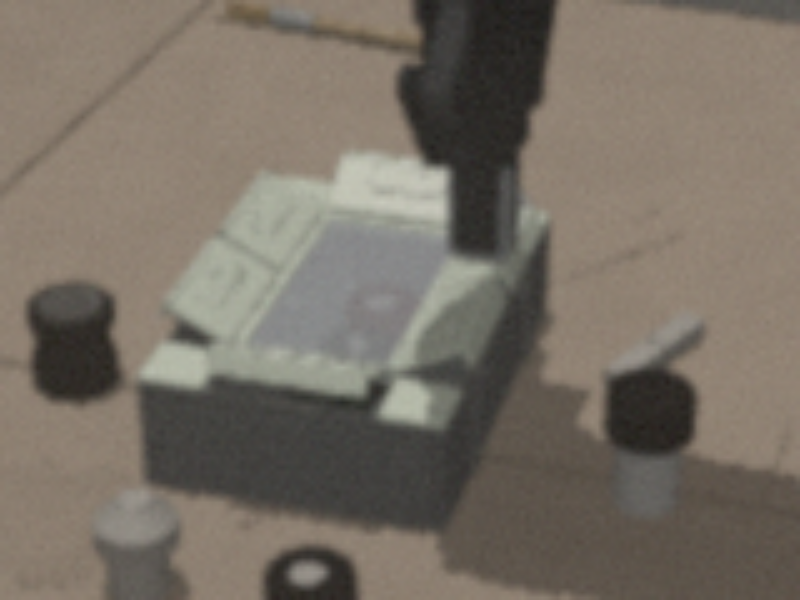

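The crop shows front_left still up: the force stop tripped early, at z = 54.9 mm in the catch. I'll go on in small steps, reading the force.

```bash
cat >> h.py <<'E'
def press(k,Fmax=22,z0=.060,dz=.0015):
    b=np.array(PADS[k])/1000; c,s=np.cos(YAW),np.sin(YAW)
    xy=C+[c*b[0]-s*b[1],s*b[0]+c*b[1]]
    robot.servo_line([*xy,.075],RV,max_speed=.12); robot.hold(.1)
    f0=telemetry.get_obs()["wrist_force"]; log=[]
    robot.servo_line([*xy,z0],RV,max_speed=.05)
    for z in np.arange(z0-dz,.0449,-dz):
        hit=robot.servo_line([*xy,z],RV,max_speed=.015,until_force=30)
        o=telemetry.get_obs(); f=(o["wrist_force"]-f0); log.append((round(1e3*o["tcp_pos"][2],1),round(f[2],1)))
        if (f[2]>12 and z<.0505) or f[2]>Fmax: break
    print(k,hit,log,f.round(1),round(o["clock"],2))
    robot.servo_line([*xy,.075],RV,max_speed=.1)
E
python3 - <<'E'
from h import *
press("front_left")
E
```

```text
front_left False [(np.float64(58.6), np.float64(-0.8)), (np.float64(57.0), np.float64(0.2)), (np.float64(55.7), np.float64(-0.3)), (np.float64(54.2), np.float64(2.3)), (np.float64(52.1), np.float64(0.1)), (np.float64(50.5), np.float64(-1.0)), (np.float64(49.2), np.float64(-0.6)), (np.float64(48.9), np.float64(4.9)), (np.float64(48.5), np.float64(9.5)), (np.float64(48.2), np.float64(15.0))] [-7.8 -1.  15. ] 10.08
```

It went over the catch and bottomed at 49 mm. I'll do the other five round the rim, with a gentler final push.

```bash
sed -i 's/f\[2\]>12/f[2]>9/' h.py; python3 - <<'E'
from h import *
for k in ("front_right","end_right","back_right","back_left","end_left"): press(k)
robot.movep([.62,.075,.21],down(np.pi/2+.04)); robot.hold(.2)
T=T_obs(); p,d=imaging.snapshot("wrist"); cv2.imwrite("pics/w2.png",cv2.resize(p[:,:,::-1],(768,576)))
c=imaging.get_calibration("wrist"); P=cloud(d,c,T@c["hand_eye"])
m=((P[...,2]>0.036)&(d>0)&(abs(P[...,0]-.55)<.075)&(abs(P[...,1]-.075)<.09))
q=P[m]; print(cv2.minAreaRect((q[:,:2]*1000).astype(np.float32)))
for k,b in PADS.items():
    b=np.array(b)/1000; cc,s=np.cos(YAW),np.sin(YAW); xy=C+[cc*b[0]-s*b[1],s*b[0]+cc*b[1]]
    w=q[np.hypot(*(q[:,:2]-xy).T)<.006]; w0=w[:,2]; print(k,len(w),np.median(w0).round(4))
    
print(telemetry.get_obs()["clock"])
E
```

```text
front_right False [(np.float64(58.6), np.float64(1.1)), (np.float64(57.0), np.float64(1.2)), (np.float64(55.7), np.float64(3.3)), (np.float64(54.2), np.float64(3.3)), (np.float64(52.1), np.float64(1.7)), (np.float64(50.5), np.float64(1.6)), (np.float64(49.2), np.float64(0.3)), (np.float64(48.9), np.float64(6.4)), (np.float64(48.5), np.float64(11.8))] [-5.5  0.3 11.8] 13.95
end_right False [(np.float64(58.6), np.float64(0.9)), (np.float64(57.1), np.float64(2.2)), (np.float64(56.0), np.float64(2.8)), (np.float64(55.6), np.float64(8.4)), (np.float64(53.6), np.float64(3.4)), (np.float64(50.3), np.float64(2.3)), (np.float64(49.0), np.float64(2.3)), (np.float64(48.8), np.float64(7.3)), (np.float64(48.5), np.float64(11.6))] [-4.2 -0.7 11.6] 17.92
back_right False [(np.float64(58.6), np.float64(0.7)), (np.float64(57.2), np.float64(0.7)), (np.float64(56.0), np.float64(1.5)), (np.float64(55.5), np.float64(5.2)), (np.float64(53.5), np.float64(3.8)), (np.float64(50.2), np.float64(1.4)), (np.float64(49.0), np.float64(2.4)), (np.float64(48.9), np.float64(6.6)), (np.float64(48.7), np.float64(11.2))
[... 306 characters left out ...]
loat64(48.9), np.float64(7.5)), (np.float64(48.6), np.float64(11.9))] [-3.6 -0.5 11.9] 25.73
end_left False [(np.float64(58.6), np.float64(0.3)), (np.float64(57.1), np.float64(0.9)), (np.float64(56.0), np.float64(2.0)), (np.float64(55.6), np.float64(7.8)), (np.float64(53.6), np.float64(4.0)), (np.float64(50.4), np.float64(2.3)), (np.float64(49.1), np.float64(3.4)), (np.float64(48.8), np.float64(6.6)), (np.float64(48.5), np.float64(10.5))] [-3.4 -0.9 10.5] 29.7
((558.086669921875, 76.12333679199219), (136.653076171875, 164.22752380371094), 2.894650936126709)
front_left 183 0.0498
front_right 184 0.0498
end_right 153 0.0498
back_right 960 0.261
back_left 1290 0.2657
end_left 151 0.0496
31.1083
```

View pics/w2.png

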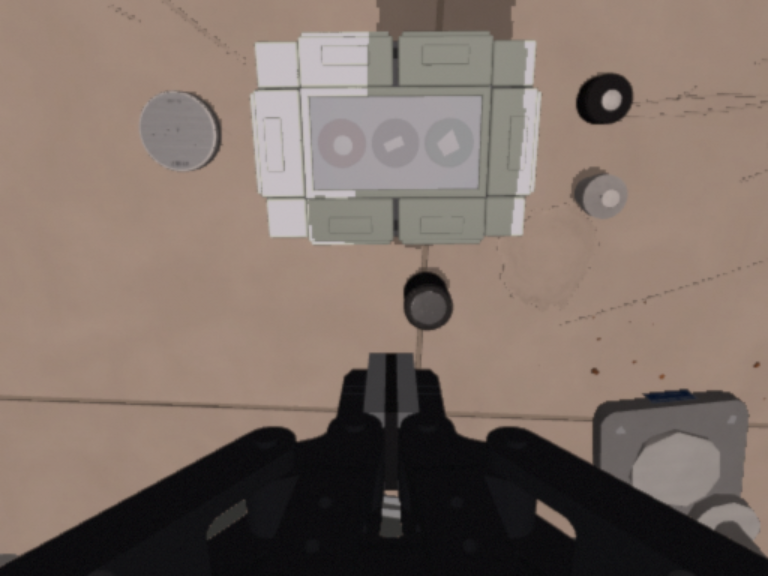

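All six look flush in the picture. The back readings took in gripper points (z about 0.26), so I'll recheck those without them, then hand in.

```bash
python3 - <<'E'
from h import *
robot.hold(.5); T=T_obs(); p,d=imaging.snapshot("wrist")
c=imaging.get_calibration("wrist"); P=cloud(d,c,T@c["hand_eye"]); q=P[(d>0)&(P[...,2]>.036)&(P[...,2]<.08)]
r=[]
for k,b in PADS.items():
    b=np.array(b)/1000; cc,s=np.cos(YAW),np.sin(YAW); xy=C+[cc*b[0]-s*b[1],s*b[0]+cc*b[1]]
    r.append(np.median(q[np.hypot(*(q[:,:2]-xy).T)<.005][:,2])); print(k,r[-1].round(4))
m=(abs(q[:,0]-.55)<.08)&(abs(q[:,1]-.075)<.09)&(q[:,2]>.042)
print(cv2.minAreaRect((q[m][:,:2]*1000).astype(np.float32)),q[m][:,2].max())
if max(r)<.052: robot.close_job(); print("closed",telemetry.get_obs()["clock"])
E
```

```text
front_left 0.0499
front_right 0.0498
end_right 0.0496
back_right 0.0498
back_left 0.0496
end_left 0.0498
((548.8860473632812, 75.74335479736328), (118.54623413085938, 164.57337951660156), 2.792126417160034) 0.05270864693134342
the job is handed in; nothing more can be done
the job is handed in; nothing more can be done
```

All six rim sections are pressed down past the catch and lie flat, and the job is handed in. The robot's clock read 31 s shortly before hand-in, against the 48 s limit.

- **Pressing:** I went round the rim with shut fingertips. The force peaked at about 8 N at the catch in the stepped readings. I stopped each section at 10–15 N once it bottomed at about 49 mm.
- **Flatness:** The last wrist depth check put all six pads at 49.6–49.9 mm, against about 58 mm when up. Nothing on the lid stood above 53 mm.
- **Box position:** It measured within about 0.1 mm and 0.3° of its position before pressing.
- **Surroundings:** The objects in the wrist view look undisturbed. I did not re-check the bar and the eyepiece after pressing, because they were out of that view. The gripper finished about 16 cm above the lid, touching nothing.

Three checks went wrong or disagreed:
- **First press:** On front_left the 15 N force stop tripped early, at 54.9 mm, before the section snapped. I repeated it in small steps and it went right down. That trip may have been a brief force spike.
- **First depth check:** It misread the two back pads because it included points on the gripper. Filtering those out gave the figures above.
- **Sideways force:** The wrist read up to about 8 N sideways at the end of the front_left press, with no measurable shift of the box.

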